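# Click the sample carriage into the reader stop

### The job

With the fingertips, push the sample carriage along its rail towards the stop that has the upright optical reader, until it drops into that stop's notch with a click and stays there by itself, then take the hand away. The small jar rides along in the carriage: do not touch it. Do not grasp or lift anything, and leave the other glassware and the tube rack where they stand.

Things in the scene. Friction and masses are not known exactly. Their poses are not given: they have to be found in the camera images.
- rail: Straight aluminium feed rail fixed on the bench, 600 mm long, 44 mm wide, top at 14 mm, black end blocks 24 mm high. Origin: middle of its underside, on the bench. Its y axis runs along the rail, its x axis across it to the side where the stops lie (away from the robot), z up. It stands turned by up to 17 degrees either way.
- carriage_top (a point): Centre of the sample carriage's top, 52 mm above the bench, axes as the rail's. The carriage, a block with a white and a narrower grey part, slides on the rail only. It reaches 50 mm either way along y (flat upright end faces), x -50 to +86 mm, 16 to 52 mm above the bench (grey part, x over 50, from 26 mm). Round this point is a square pocket 40 mm wide, 18 mm deep, that holds the jar.
- carriage (a joint): How far the carriage has slid from its start, in m, positive towards rail +y. It starts near the middle of the rail, between the two stops, slides with 0.5 to 4 N (more when faster) and stays where it is left. Under its grey part, at x +68 mm, y 0, hangs a spring plunger with a small free roller as tip; the plunger's steel head shows in the top.
- reader_stop: The stop to use: steel plate on the rail's +x side with two cross ridges that form the notch, and behind them the optical reader: white upright housing 45 x 60 mm, 75 mm high, round lens facing the rail, 100 to 145 mm across from the rail's centre line. Origin: on the rail's centre line, bench level, in line with the notch; axes as the rail's. The carriage is home when its centre is level with it along the rail.
- reader_notch (a point): Middle of the reader stop's notch, 18 mm above the bench, 70 mm across from the rail's centre line; ridges 12 mm apart. From 13 mm before home the push rises within 2 mm to 5 to 9 N, then fades to nothing about 6 mm before home; from 5 mm before home at the latest the spring makes the carriage jump home by itself, away from the finger. Going on over the second ridge takes as much again; past it, the carriage must be pushed back from its other end.
- park_stop: The parking stop, not wanted now: the same plate and ridges without a reader, on the other side of the carriage. Origin and axes as for the reader stop. Which of the two lies towards rail +y changes from run to run; each lies 110 to 150 mm from the rail's middle.
- jar: Small round capped glass jar, 38 mm across, 50 mm high, about 70 g, standing loosely in the carriage's pocket, its top 84 mm above the bench. Origin: centre of its underside, z up.
- spare_jar: Another such jar standing on the bench on the robot's side of the rail. Origin: centre of its underside. Leave alone.
- flask: Conical glass flask, 68 mm across at the foot, 102 mm high, on the bench beyond the rail. Origin: centre of its underside. Leave alone.
- tube_rack: White rack of capped tubes, 50 x 110 mm, 86 mm high, loose on the bench on the robot's side of the rail. Origin: centre of its underside, y along its length. Leave alone.

How it is judged:
By the outcome, as a careful person would: the job done as asked, in the order asked, and still so for the second after the job is handed in, with the robot touching nothing.
It also fails if it takes over 45 s, if anything falls off the work surface, if the arm or the gripper's body presses on something with over 40 N, if the wrist force passes 120 N, or if a joint passes its speed limit or range.

### The arm

A 7-joint arm with a two-finger parallel gripper is mounted at the origin on the work surface. World frame = base frame: x ahead of the robot, y to its left, z up, the work surface at z = 0. Lengths are in m, angles in rad, forces in N, time in s.
With the tool pointing down it reaches from about 0.425 to 0.95 m from the base axis. Payload 16.7 kg.
Tool frame: the origin (TCP) lies between the finger pads; the fingertips stand 19 mm ahead of it and the grasp point (between the pads) is the TCP; z points along the fingers, x is the direction in which the jaws open and shut, and the axes are right-handed (so a half turn about z gives the same grasp; the last joint's range is limited). The gripper opens to 94 mm and grips with 3 to 60 N. Pads are 16 mm wide; open, the fingers measure 119 mm over their backs; the gripper's body (75 mm by 177 mm) begins 78 mm behind the grasp point.
Start: joints at [0.996, 0.426, 0.074, 1.606, -0.034, 1.111, -0.067], TCP at [0.279, -0.615, 0.187] pointing down, gripper open.
Joint ranges: [-2.85, 2.85], [-0.5, 2.14], [-1.23, 1.37], [0.21, 2.46], [-1.02, 4.16], [0.16, 2.05], [-2.73, 2.73]. Speed limits (rad/s): [1.89, 1.89, 2.39, 2.39, 3.01, 3.01, 3.01].

### API

Orientations are given as a unit quaternion [w, x, y, z].
In Python, from workcell import status, vision, workorder gives the robot as it stands.
- The arm moves only by the shell command python3 -m creep 'ROWS'. ROWS is JSON, a list of rows, each a list of 3 entries, a list of its own where there are three numbers: the opening, from 0 (shut) to 1 (fully open), then the shift along the tool's x, y, z in m, then the turn about the tool's z in degrees. A call has 1 to 12 rows; each row shifts and turns the pose as measured when the row begins, along the tool's axes as they then stand; what a row does not reach is not made up. A row lasts 1/10 s, in which the tool goes at most 50 mm and 8.59 degrees, less where a joint would pass 70% of its speed; a pose out of reach is approached as far as the arm can. A call is refused whole if a number of a shift passes 0.05 or a number of a turn 8.59, either way. A call with a gripper value outside its range is refused whole. The fingers move at their own pace and stop on an object; the grip force is fixed at half the most. Time passes only in rows, so rows that do not move let the fingers close. It gives the time, the measured TCP pose, the force and the opening at its end, in the units of the state.
- status.read_state(): the state, without advancing time (a new reading comes with each control period).
- vision.snapshot(name): name is "side" or "top"; returns the picture (400x640x3 uint8, red, green, blue); there is no depth.
- vision.calibration(name): a dict with "camera_matrix" (3x3 intrinsics, pixels), "camera_from_world" (4x4, takes a point from world to camera coordinates). Camera axes: x right, y down, z forward; pixel columns grow to the right and rows downward; lengths in m; the calibration is good to about 2 mm. A picture is of the moment at which its call begins. calibration takes no time and is no camera call.
- workorder.sign_off(): hands the job in, once; it reports no verdict.
Trained networks look in the newest picture that a camera, given by its name, has taken for a name from the list of things; names that differ only in an ending like _2 or _b are one class to them, and where a whole thing is asked for, a point or a joint stands for the part that bears it (a point fixed in the world has none). Each returns a list of dicts, best first, with "score" (0 to 1); they miss things now and then, are a little off and sometimes report something else, mostly with a low value. They report only what shows in the picture. A call takes as long as a camera call.
- vision.search_frame(camera, target): "at" ([column, row] in pixels, amid what is visible of it).
- vision.regions_of(camera, target): "pixels" (400x640 bool, what is visible of it) and "at" ([column, row] in pixels, amid what is visible of it).
- vision.place_of(camera, target): "at" ([column, row] in pixels: a listed point, or the origin of a listed thing).
The state is a dict: "clock": time; "joint_pos": joint angles; "dq": joint speeds; "joint_efforts": joint torques, N m; "ee_pos": TCP position; "tcp_rot": TCP orientation; "force": force on the tool from outside, world axes, zero at the start; "ft_torque": the same for the moment, N m; "grip_width": opening from 0.0 (shut) to 1.0 (fully open).
Only numpy, scipy, OpenCV 4.12 (cv2) and the standard library are available. Lean on these libraries where they do the work, as an engineer would, in place of code of your own. Each camera call takes 0.05 s, during which the arm holds its last target.

## Working session

There is one attempt and no reset: what is moved stays moved. The work goes in short steps, Python scripts to look and compute and a shell command to move; the robot and the scene stay as the last step left them, time stands still between calls to the robot, and variables do not carry over. Pictures are saved under pics/ and viewed, and the job is handed in when it is done.

```bash
mkdir -p pics
cat > h.py <<'E'
from workcell import status, vision, workorder
import numpy as np, cv2
def snap(c,n):
    im=vision.snapshot(c); cv2.imwrite(f'pics/{n}.png',im[:,:,::-1]); return im
def ray(c,uv):
    k=vision.calibration(c);K=np.array(k["camera_matrix"]);T=np.array(k["camera_from_world"])
    R=T[:3,:3];o=-R.T@T[:3,3];d=R.T@np.linalg.solve(K,[uv[0],uv[1],1]);return o,d
def atz(c,uv,z):
    o,d=ray(c,uv);return o+d*(z-o[2])/d[2]
def proj(c,p):
    k=vision.calibration(c);K=np.array(k["camera_matrix"]);T=np.array(k["camera_from_world"])
    q=K@(T[:3,:3]@np.array(p)+T[:3,3]);return q[:2]/q[2]
E
python3 - <<'E'
from h import *
snap('top','t0');snap('side','s0')
s=status.read_state();print(s['clock'],s['ee_pos'],s['tcp_rot'],s['force'])
Z=dict(rail=0,carriage_top=.052,reader_stop=0,reader_notch=.018,park_stop=0,jar=.034,spare_jar=0,flask=0,tube_rack=0)
for n,z in Z.items():
  for c in ('top','side'):
    for r in vision.place_of(c,n)[:2]:
        print(n,c,round(r['score'],2),np.round(r['at'],1),np.round(atz(c,r['at'],z),4))
E
```

```text
0.1 [ 0.27863747 -0.61435685  0.18628355] [-2.66426755e-04  8.40542003e-01 -5.41746101e-01 -4.81932169e-04] [ 0.61633401  0.1144926  -0.38111189]
rail side 0.7 [334.3 221.2] [ 0.5401 -0.0019  0.    ]
carriage_top top 0.91 [324.2 210.6] [ 0.5436 -0.0158  0.052 ]
carriage_top top 0.43 [406.2 268.6] [ 0.4213 -0.1934  0.052 ]
carriage_top side 0.62 [337.3 197.3] [ 0.5399 -0.0196  0.052 ]
carriage_top side 0.57 [331.  180.9] [ 0.5646 -0.0718  0.052 ]
reader_stop top 0.73 [374.2 198.3] [ 0.5751 -0.1317  0.    ]
reader_stop side 0.56 [329.3 182.1] [ 0.5798 -0.1341  0.    ]
reader_notch top 0.56 [364.6 165.7] [ 0.6477 -0.107   0.018 ]
reader_notch top 0.56 [295.1 294. ] [0.3591 0.0457 0.018 ]
reader_notch side 0.93 [300. 175.] [ 0.6481 -0.1196  0.018 ]
park_stop top 0.86 [262.  230.2] [0.4988 0.1245 0.    ]
park_stop side 0.72 [339.7 270. ] [0.5021 0.13   0.    ]
jar top 0.68 [321.2 210.2] [ 0.545  -0.0096  0.034 ]
jar top 0.4 [262.4 229.9] [0.5   0.119 0.034]
jar side 0.59 [335.1 202.3] [ 0.5446 -0.0238  0.034 ]
spare_jar top 0.84 [294.9 291.8] [0.3609 0.0472 0.    ]
spare_jar side 0.96 [419.4 251.6] [0.3578 0.0421 0.    ]
flask top 0.83 [313.6 120.4] [0.7549 0.0103 0.    ]
flask top 0.54 [378.8 196. ] [ 0.5806 -0.1423  0.    ]
flask side 0.86 [232.1 207.6] [0.7668 0.013  0.    ]
tube_rack top 0.89 [405.2 269.5] [ 0.4135 -0.203   0.    ]
tube_rack side 0.56 [403.8 178.9] [ 0.4085 -0.1941  0.    ]
tube_rack side 0.21 [334.4 202.2] [ 0.5528 -0.0641  0.    ]
```

```bash
ls pics
```

```text
s0.png
t0.png
```

View pics/t0.png

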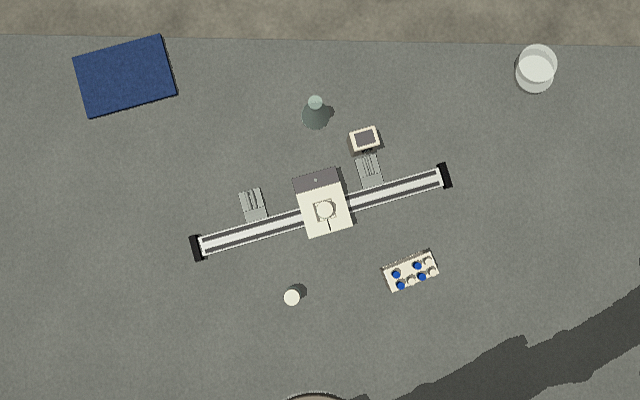

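View pics/s0.png

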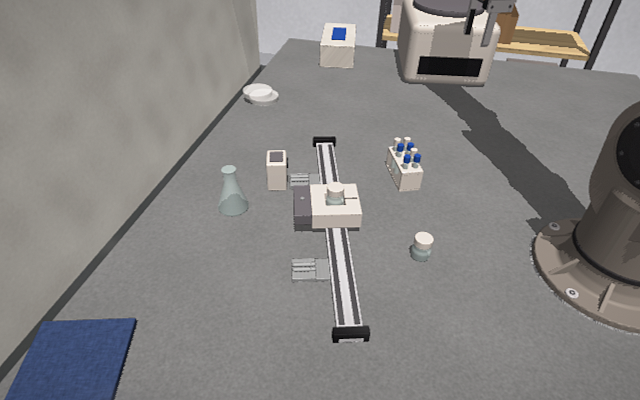

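The top view shows the carriage at about (324,210), the reader at (365,139) with its ridge plate at (369,168), the park plate at (253,203), the spare jar at (292,297), the rack at (410,270) and the flask at (315,112). The reader stop lies towards rail −y, so the push comes from the carriage's left (+y) end.

Run:
```python
from h import *
a=atz('top',(197,247),.024);b=atz('top',(445,175),.024)
y=(a-b)/np.linalg.norm(a-b);x=np.array([y[1],-y[0],0]);print('ends',a,b,np.degrees(np.arctan2(y[1],y[0])),np.linalg.norm(a-b))
c=(a+b)/2
f=lambda p:np.round([(np.array(p)-c)@x,(np.array(p)-c)@y],4)
P=dict(car=(.5436,-.0158,0),cars=(.5399,-.0196,0),rd=(.5751,-.1317,0),rs=(.5798,-.1341,0),nt=(.6477,-.107,0),ns=(.6481,-.1196,0),pk=(.4988,.1245,0),spare=(.36,.045,0),rack=(.413,-.2,0),flask=(.76,.012,0))
for k,v in P.items():print(k,f(v))
# ridge / carriage corners by sub-pixel eye in an enlarged crop
im=cv2.imread('pics/t0.png');cv2.imwrite('pics/t0z.png',cv2.resize(im[120:270,230:400],(680,600),interpolation=cv2.INTER_CUBIC))
```

```text
ends [0.46046377 0.26370257 0.024     ] [ 0.62830332 -0.2879649   0.024     ] 106.92188133587142 0.5766342979976923
car [-0.0018 -0.0033]
cars [-0.0065 -0.0058]
rd [-0.0054 -0.1233]
rs [-0.0016 -0.127 ]
nt [ 0.0712 -0.1208]
ns [ 0.0679 -0.133 ]
pk [-0.0038  0.144 ]
spare [-0.1598  0.1083]
rack [-0.1804 -0.1415]
flask [ 0.2133 -0.0397]
```

View pics/t0z.png

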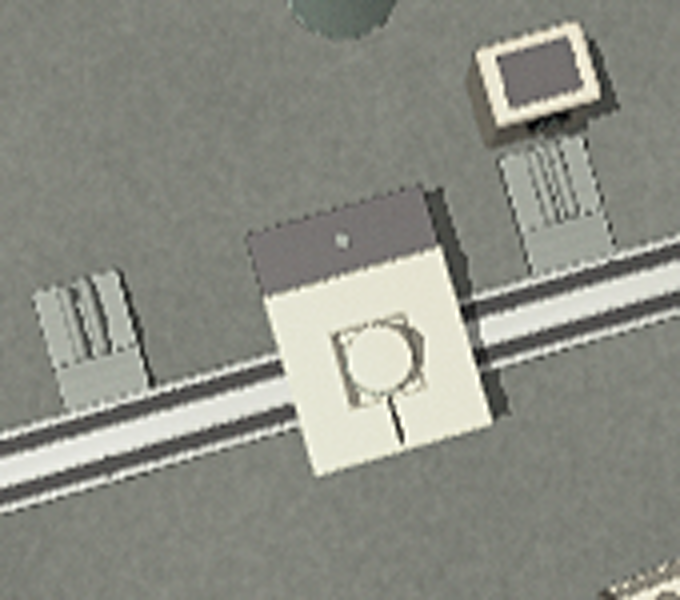

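Run:
```python
from h import *
t=np.radians(106.9);y=np.array([np.cos(t),np.sin(t),0]);x=np.array([y[1],-y[0],0])
z=lambda u,v,h:atz('top',(230+u/4,120+v/4),h)
n=z(555,183,.018);p=z(343,240,.052)
C=[z(*q,.052) for q in((266,297),(441,247),(494,425),(317,475))];m=sum(C)/4
print('notch',n,'plunger',p,'centre',m)
print('edge angles',[np.degrees(np.arctan2(*(d)[1::-1])) for d in (C[0]-C[1],C[3]-C[2],C[1]-C[2],C[0]-C[3])])
print('travel plunger',(n-p)@y,'centre',(n-m)@y,'x',(n-m)@x)
q=m+.11*y+.015*x;print('approach pt',q,'face',m+.05*y)
s=status.read_state();e=np.array(s['ee_pos'])
tx=np.array([.413,-.911,0]);ty=np.array([-.911,-.413,0]);d=q-e;print('tool shift',d@tx,d@ty)
```

```text
notch [ 0.64773661 -0.11638646  0.018     ] plunger [0.60977828 0.0033101  0.052     ] centre [ 0.54451907 -0.01732391  0.052     ]
edge angles [np.float64(106.78243900266575), np.float64(106.40097921837871), np.float64(17.069919179896246), np.float64(16.866327565898988)]
travel plunger -0.12556185813597007 centre -0.1247899560551046 x 0.06996224039137103
approach pt [0.52689403 0.09228612 0.052     ] face [0.52998396 0.03051677 0.052     ]
tool shift -0.5415713791813558 -0.5180300170011682
```

```bash
python3 -m creep '[[0,[0,0,0],7.5],[0,[-0.032,-0.024,0],0],[0,[-0.032,-0.024,0],0],[0,[-0.032,-0.024,0],0],[0,[-0.032,-0.024,0],0],[0,[-0.032,-0.024,0],0],[0,[-0.032,-0.024,0],0],[0,[-0.032,-0.024,0],0],[0,[-0.032,-0.024,0],0],[0,[-0.032,-0.024,0],0],[0,[-0.032,-0.024,0],0],[0,[-0.032,-0.024,0],0]]'
cat > m.py <<'E'
from h import *
from scipy.spatial.transform import Rotation as Ro
s=status.read_state();e=np.array(s['ee_pos']);w=s['tcp_rot'];R=Ro.from_quat([w[1],w[2],w[3],w[0]]).as_matrix()
t=np.radians(106.8);y=np.array([np.cos(t),np.sin(t),0]);x=np.array([y[1],-y[0],0]);m=np.array([.5445,-.0173,0])
q=m+.11*y+.015*x
print('t',s['clock'],'e',e,'rail x,y rel carriage start',(e-m)@x,(e-m)@y,'tool shift to approach',R.T@(q-e),'xang',np.degrees(np.arctan2(R[1,0],R[0,0])),'want -73.2; Rz',R[:,2],'F',s['force'],'Fy',np.array(s['force'])@y,s['grip_width'])
E
python3 m.py
```

```text
clock: 2.2
ee_pos: [0.434, -0.1921, 0.1866]
tcp_rot: [0.001, 0.799, -0.601, 0.002]
force: [1.3, -0.1, 0.3]
grip_width: 0.021
t 2.2 e [ 0.43404306 -0.19212775  0.18657736] rail x,y rel carriage start -0.15627336169937078 -0.1354404435388662 tool shift to approach [-0.24842061 -0.16808748  0.1855276 ] xang -73.92579743252112 want -73.2; Rz [ 0.00156269 -0.00419472 -0.99998998] F [ 1.32763173 -0.13969815  0.27583977] Fy -0.5174635440359909 0.020665136260567252
```

```bash
python3 -m creep '[[0,[-0.032,-0.021,0],-0.7],[0,[-0.032,-0.021,0],0],[0,[-0.032,-0.021,0],0],[0,[-0.032,-0.021,0],0],[0,[-0.032,-0.021,0],0],[0,[-0.032,-0.021,0],0],[0,[-0.032,-0.021,0],0],[0,[-0.024,-0.021,0],0],[0,[0,0,0],0],[0,[0,0,0],0]]'
python3 m.py
```

```text
clock: 3.2
ee_pos: [0.5271, 0.112, 0.1879]
tcp_rot: [-0.001, 0.805, -0.594, 0.004]
force: [0.5, -1.1, -0.3]
grip_width: 0.005
t 3.2 e [0.52706331 0.11202185 0.18787094] rail x,y rel carriage start 0.02068563811340345 0.1288420842678879 tool shift to approach [0.0178552  0.00691006 0.18792627] xang -72.84358968307016 want -73.2; Rz [ 0.00712256 -0.00309829 -0.99996983] F [ 0.53858004 -1.07898207 -0.27595267] Fy -1.1885973278934592 0.004737598833295844
```

```bash
python3 -m creep '[[0,[0,0.001,0.03],0],[0,[0,0.001,0.03],0],[0,[0,0.001,0.03],0],[0,[0,0.001,0.02],0],[0,[0,0,0.015],0],[0,[0,0,0.01],0],[0,[0,0,0],0],[0,[0,0,0],0]]'
python3 m.py
```

```text
clock: 4.0
ee_pos: [0.5249, 0.1027, 0.0503]
tcp_rot: [-0.001, 0.802, -0.597, 0.006]
force: [0.3, 0.5, 0.1]
grip_width: 0.007
t 4.0 e [0.52491696 0.10267122 0.05030408] rail x,y rel carriage start 0.015928270028473118 0.12051091452768406 tool shift to approach [0.01008827 0.00135763 0.0503808 ] xang -73.32718538781283 want -73.2; Rz [ 0.01102665 -0.00550227 -0.99992407] F [0.26279992 0.48361398 0.10594433] Fy 0.3870155594705522 0.007104427846088112
```

```bash
python3 -m creep '[[0,[0.012,0,0],0],[0,[0.012,0,0],0],[0,[0.008,0,0],0],[0,[0.006,0,0],0],[0,[0.006,0,0],0],[0,[0.005,0,0],0],[0,[0.005,0,0],0],[0,[0.005,0,0],0],[0,[0.005,0,0],0]]'
python3 m.py; python3 -c "
from h import *
snap('top','t1');snap('side','s1')"
```

```text
clock: 4.9
ee_pos: [0.5466, 0.0354, 0.0539]
tcp_rot: [-0.002, 0.802, -0.598, 0.008]
force: [-0.2, -0.3, 0.1]
grip_width: 0.005
t 4.9 e [0.54663272 0.03538255 0.05387406] rail x,y rel carriage start 0.01726862348191553 0.04981760987102424 tool shift to approach [-0.06068711  0.00317787  0.05325839] xang -73.39205622147324 want -73.2; Rz [ 0.01545973 -0.00537165 -0.99986606] F [-0.24461023 -0.26029661  0.14611322] Fy -0.17848688848540412 0.00460646360737105
```

View pics/s1.png

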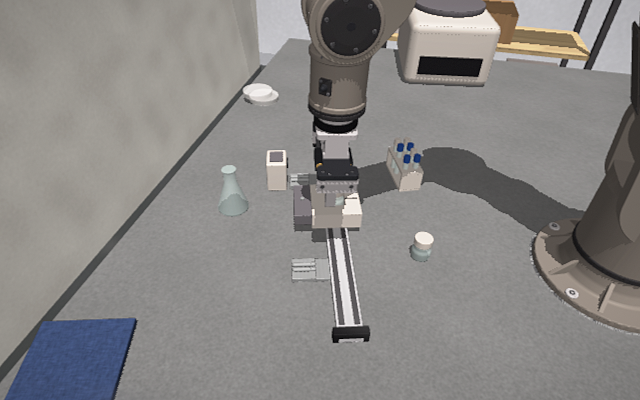

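View pics/t1.png

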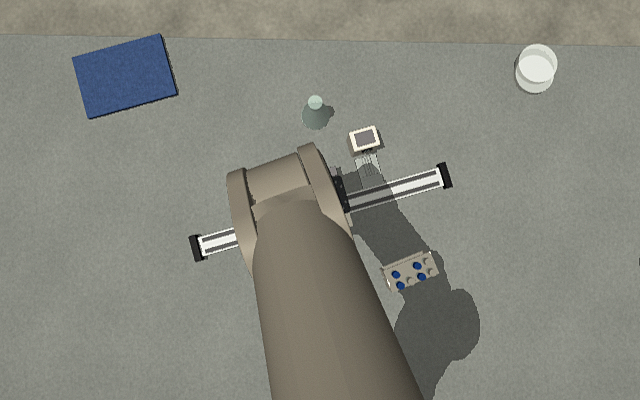

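Run:
```python
from h import *
im=cv2.imread('pics/s1.png');a=cv2.resize(im[130:250,250:400],(750,600),interpolation=cv2.INTER_CUBIC);cv2.imwrite('pics/s1z.png',a)
e=status.read_state()['ee_pos'];print(proj('side',[e[0],e[1],e[2]-.019]))
```

```text
[328.21651264 219.73688275]
```

View pics/s1z.png

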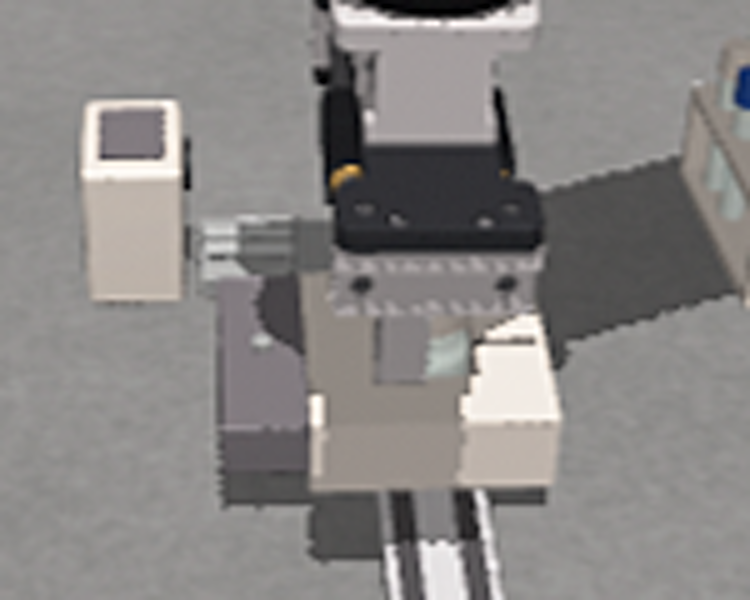

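```bash
python3 m.py
python3 - <<'E'
from h import *
s=status.read_state();print(s['joint_pos'],s['dq'])
e=np.array(s['ee_pos'])
for h in(.035,.052,.07,.1):print(h,atz('side',(331,206),h))
print('body bottom z+.078',proj('side',e+[0,0,.078]),'tcp',proj('side',e))
print(proj('side',[.545,-.0173,.052]))
E
```

```text
t 5.0 e [0.54671122 0.03492352 0.0538606 ] rail x,y rel carriage start 0.017211099060522428 0.04935548226527636 tool shift to approach [-0.06115864  0.00317915  0.05322711] xang -73.44730532822922 want -73.2; Rz [ 0.01550292 -0.00560149 -0.99986413] F [ 0.77263358  0.39634908 -0.74872173] Fy 0.1561170314076367 0.005026800994828045
[ 0.10065246  0.39607067 -0.34903762  2.00255196  0.20547137  0.7612161
 -1.65296542] [-0.01021966 -0.00334807 -0.01004002  0.00426621 -0.0025426  -0.00100864
 -0.01648134]
0.035 [ 0.55026278 -0.00845613  0.035     ]
0.052 [0.54677458 0.01131458 0.052     ]
0.07 [0.54308119 0.03224826 0.07      ]
0.1 [0.53692554 0.06713774 0.1       ]
body bottom z+.078 [330.24879237 181.5475193 ] tcp [328.59183011 212.68414526]
[334.70287117 197.58282299]
```

Run:
```python
from h import *
im=cv2.imread('pics/s0.png');a=cv2.resize(im[130:250,250:400],(750,600),interpolation=cv2.INTER_CUBIC);cv2.imwrite('pics/s0z.png',a)
for r in vision.place_of('side','carriage_top')+vision.place_of('side','jar'): print(r)
```

```text
{'at': [334.4, 196.7], 'score': 0.58}
{'at': [337.5, 202.5], 'score': 0.61}
```

View pics/s0z.png

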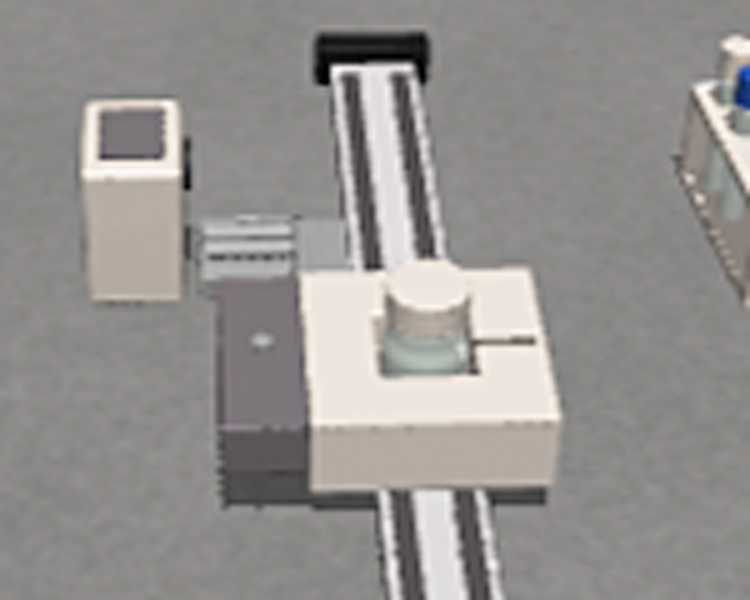

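Run:
```python
from h import *
s=status.read_state();e=np.array(s['ee_pos'])
t=np.radians(106.8);y=np.array([np.cos(t),np.sin(t),0]);x=np.array([y[1],-y[0],0])
Z=np.array([0,0,1])
for nm,l,w in(('long along y',.0885,.0375),('long along x',.0375,.0885)):
  for dz in(0,.02): print(nm,dz,[proj('side',e+Z*(.078+dz)+a*l*y+b*w*x).round(0) for a,b in((1,1),(1,-1),(-1,1),(-1,-1))])
print('finger tip front',[proj('side',e+Z*dz+.0125*y+b*.008*x).round(1) for dz in(-.019,.078) for b in(1,-1)])
print('finger tip back',[proj('side',e+Z*dz-.0125*y+b*.008*x).round(1) for dz in(-.019,.078) for b in(1,-1)])
```

```text
long along y 0 [array([313., 213.]), array([356., 212.]), array([308., 156.]), array([345., 155.])]
long along y 0.02 [array([313., 204.]), array([357., 204.]), array([308., 147.]), array([346., 147.])]
long along x 0 [array([283., 195.]), array([380., 193.]), array([283., 171.]), array([374., 170.])]
long along x 0.02 [array([283., 186.]), array([381., 185.]), array([283., 162.]), array([375., 161.])]
finger tip front [array([324.7, 224.3]), array([332.7, 224.1]), array([326.5, 186. ]), array([335.1, 185.8])]
finger tip back [array([323.8, 216. ]), array([331.6, 215.8]), array([325.5, 177.9]), array([333.9, 177.8])]
```

Run:
```python
from h import *
im=snap('side','s2')[:,:,::-1]
a=cv2.resize(im[60:250,230:430],(632,600),interpolation=cv2.INTER_CUBIC);cv2.imwrite('pics/s2z.png',a)
s=status.read_state();print(s['clock'],s['ee_pos'],s['joint_pos'])
```

```text
5.15 [0.54651313 0.03592682 0.05389452] [ 0.0996522   0.39590037 -0.34980898  2.00282392  0.2054001   0.76110006
 -1.65368435]
```

View pics/s2z.png

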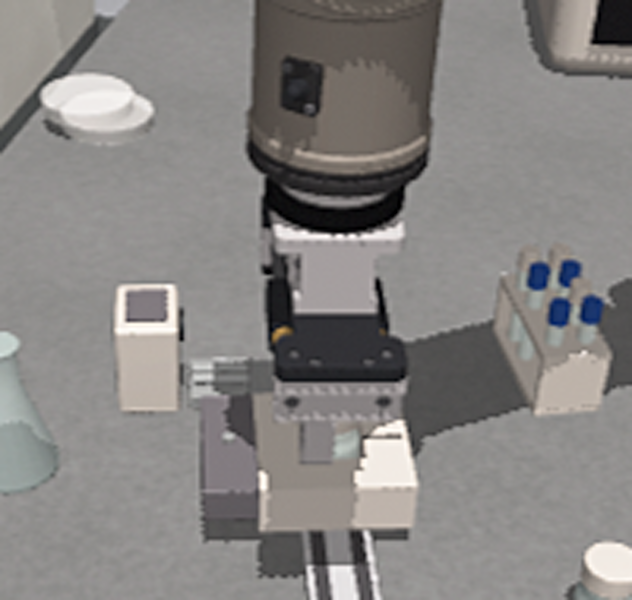

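Run:
```python
from h import *
s=status.read_state();e=np.array(s['ee_pos'])
t=np.radians(106.8);y=np.array([np.cos(t),np.sin(t),0]);x=np.array([y[1],-y[0],0]);Z=np.array([0,0,1])
for l,w in((.0885,.0375),(.0375,.0885)):print([proj('top',e+Z*.09-l*y+b*w*x).round(0) for b in(1,-1)])
for l,w in((.0885,.0375),):print([proj('top',e+Z*.12-l*y+b*w*x).round(0) for b in(1,-1)])
im=cv2.imread('pics/t1.png');cv2.imwrite('pics/t1z.png',cv2.resize(im[120:270,230:400],(680,600),interpolation=cv2.INTER_CUBIC))
k=vision.calibration('side');T=np.array(k['camera_from_world']);print('cam',-T[:3,:3].T@T[:3,3], vision.calibration('top')['camera_from_world'])
from scipy.optimize import least_squares
obs=np.array([(318.5,192),(358,192),(325,207),(335,207)])
def pts(o,p):
  q=e+np.array(o[:3]);return np.array([proj('side',q+Z*.078+.0885*y+b*.0375*x) for b in(1,-1)]+[proj('side',q-Z*.019+.0125*y+b*.008*x) for b in(1,-1)])
r=least_squares(lambda o:(pts(o,0)-obs).ravel(),[0,0,0]);print(r.x,r.fun)
```

```text
[array([337., 176.]), array([348., 213.])]
[array([304., 158.]), array([330., 246.])]
[array([338., 174.]), array([349., 213.])]
cam [0.42871906 0.68043935 0.62735233] [[ 0.01238306 -0.99982586  0.01396127 -0.01737579]
 [-0.99779115 -0.01326677 -0.06509084  0.57243195]
 [ 0.06526473 -0.01312441 -0.99778167  0.86784585]
 [ 0.          0.          0.          1.        ]]
[ 0.00545354 -0.04966722  0.0052822 ] [-2.07070455  0.99999444 -0.23111027  0.26904333  2.501196   -0.65850731
  0.15671702 -0.80670121]
```

View pics/t1z.png

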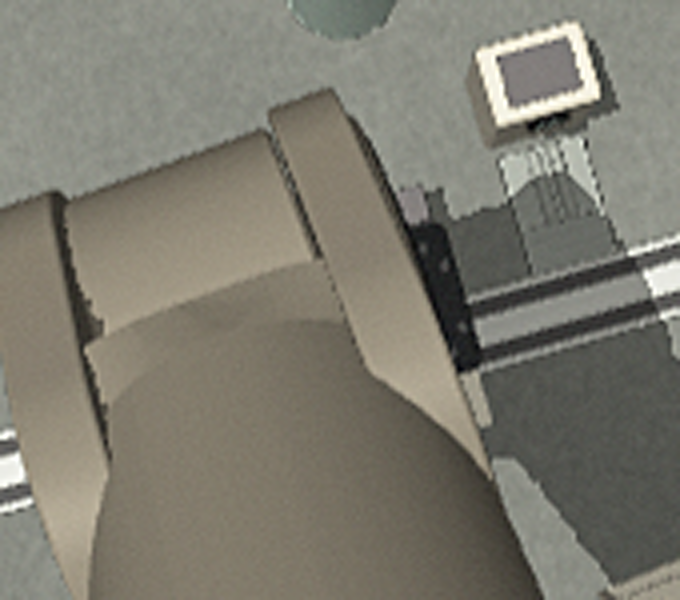

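Run:
```python
from h import *
im=cv2.imread('pics/s1.png')
c=im[180:235,305:370].astype(float);c=np.clip((c-70)*2.0,0,255).astype(np.uint8)
cv2.imwrite('pics/s1e.png',cv2.resize(c,(650,550),interpolation=cv2.INTER_NEAREST))
```

```text
(no output)
```

View pics/s1e.png

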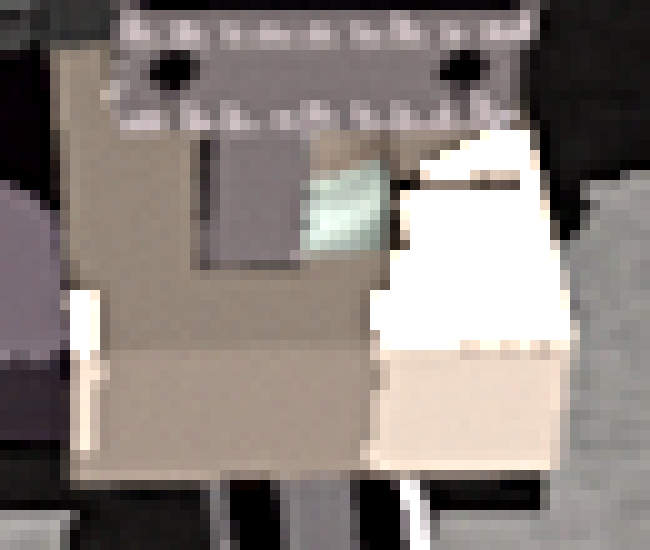

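Run:
```python
from h import *
e=np.array([.2786,-.6144,.1863]);tx=np.array([.413,-.911,0])
for dz in(0,.045):print(dz,[proj('side',e+[0,0,dz-.019]+b*.053*tx).round(1) for b in(1,-1)])
im=cv2.imread('pics/s0.png');cv2.imwrite('pics/s0g.png',cv2.resize(im[0:80,440:540],(750,600),interpolation=cv2.INTER_CUBIC))
e=np.array(status.read_state()['ee_pos']);t=np.radians(106.8);y=np.array([np.cos(t),np.sin(t),0]);x=np.array([y[1],-y[0],0]);Z=np.array([0,0,1])
for dz in(.03,.045):print(dz,[proj('side',e+Z*(.078+dz)+.0885*y+b*.0375*x).round(1) for b in(1,-1)],[proj('side',e+Z*(dz-.019)+.0125*y+b*.008*x).round(1) for b in(1,-1)])
```

```text
0 [array([462.8,  46.8]), array([479.8,  60.8])]
0.045 [array([466.5,  31.2]), array([484.1,  44.5])]
0.03 [array([313. , 199.9]), array([357.4, 199.1])] [array([325.2, 213.1]), array([333.4, 212.9])]
0.045 [array([313.1, 192.9]), array([358.1, 192.1])] [array([325.5, 207.3]), array([333.7, 207.1])]
```

View pics/s0g.png

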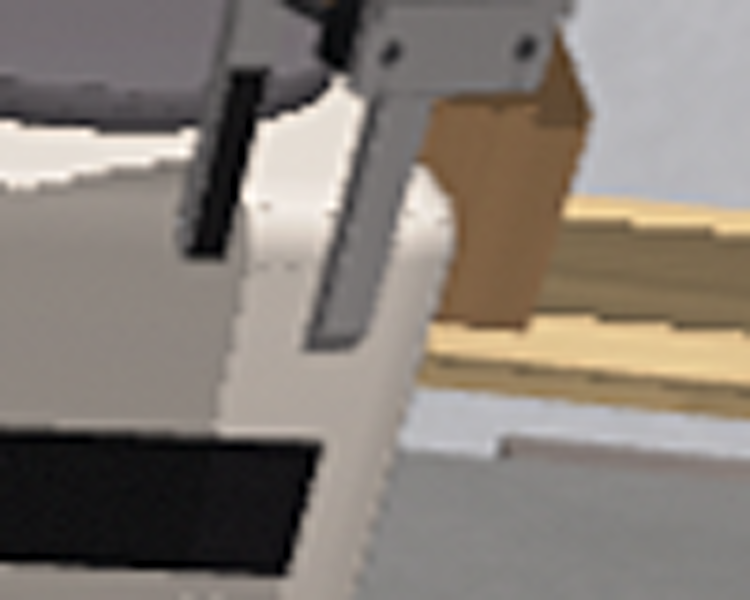

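The carriage hasn't moved. In the side view, rows 192 and 206 put the gripper's lower edge and fingertips about 40–45 mm higher than the reported pose says. The start picture shows the same offset, while the top view agrees horizontally. So the fingertips are hovering over the carriage, about 18 mm short of the jar. I'll back out, go lower and check by picture.

```bash
python3 -m creep '[[0,[-0.015,0,0],0],[0,[-0.015,0,0],0],[0,[-0.015,0,0],0],[0,[-0.015,0,0],0],[0,[-0.008,0,0],0],[0,[0,0,0],0],[0,[0,0,0.01],0],[0,[0,0,0.01],0],[0,[0,0,0.005],0],[0,[0,0,0],0]]'
python3 m.py
cat > tipz.py <<'E'
from h import *
import sys
n=sys.argv[1]
im=snap('side',n)[:,:,::-1];s=status.read_state();e=np.array(s['ee_pos'])
t=np.radians(106.8);y=np.array([np.cos(t),np.sin(t),0]);x=np.array([y[1],-y[0],0]);Z=np.array([0,0,1])
for dz in(0,.04,.045):print(dz,[proj('side',e+Z*(.078+dz)+.0885*y+b*.0375*x).round(1) for b in(1,-1)],[proj('side',e+Z*(dz-.019)+.0125*y+b*.008*x).round(1) for b in(1,-1)])
cv2.imwrite(f'pics/{n}z.png',cv2.resize(im[150:270,260:410],(750,600),interpolation=cv2.INTER_CUBIC))
E
python3 tipz.py s3
```

```text
clock: 6.15
ee_pos: [0.5246, 0.1078, 0.0255]
tcp_rot: [-0.003, 0.803, -0.597, 0.007]
force: [-0.2, 0.2, 0.6]
grip_width: 0.003
t 6.15 e [0.52463949 0.10776233 0.0254916 ] rail x,y rel carriage start 0.017134137750748422 0.12546492961595693 tool shift to approach [0.01524642 0.00244604 0.025595  ] xang -73.255245710922 want -73.2; Rz [ 0.01470599 -0.00458673 -0.99988134] F [-0.18312375  0.22127454  0.63771907] Fy 0.26475901617617925 0.0026618696231420587
0 [array([314.7, 256.7]), array([360.4, 255.5])] [array([327. , 261.9]), array([335.3, 261.6])]
0.04 [array([315.2, 239.2]), array([362.5, 238. ])] [array([327.8, 247.2]), array([336.4, 247. ])]
0.045 [array([315.3, 236.9]), array([362.8, 235.8])] [array([327.9, 245.3]), array([336.6, 245.1])]
```

View pics/s3z.png

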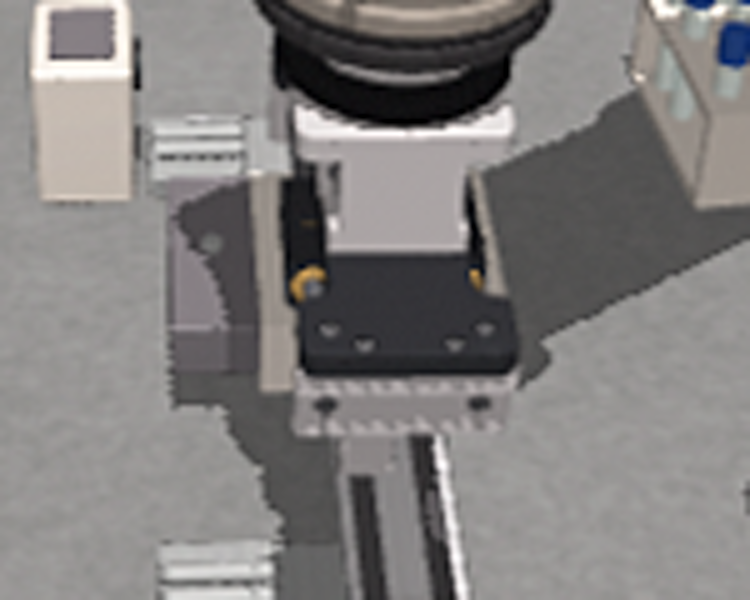

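```bash
python3 -m creep '[[0,[0,0,0.008],0],[0,[0,0,0.007],0],[0,[0,0,0.004],0],[0,[0,0,0],0],[0,[0,0,0],0]]'
python3 m.py
python3 tipz.py s4
```

```text
clock: 6.7
ee_pos: [0.5253, 0.107, 0.0051]
tcp_rot: [-0.003, 0.802, -0.597, 0.007]
force: [-0.1, -0.1, -0.6]
grip_width: 0.006
t 6.7 e [0.52529387 0.10704065 0.00506535] rail x,y rel carriage start 0.01755199539320816 0.12458491538570461 tool shift to approach [0.01454573 0.00258721 0.00515931] xang -73.32389048769618 want -73.2; Rz [ 0.01485499 -0.00464204 -0.99987888] F [-0.11607528 -0.07147363 -0.57663587] Fy -0.03487365300197716 0.006301402461316559
0 [array([314.2, 264.9]), array([359. , 263.7])] [array([326.4, 268.8]), array([334.6, 268.6])]
0.04 [array([314.7, 248. ]), array([361.1, 246.9])] [array([327.2, 254.6]), array([335.7, 254.4])]
0.045 [array([314.8, 245.8]), array([361.4, 244.7])] [array([327.3, 252.7]), array([335.8, 252.5])]
```

View pics/s4z.png

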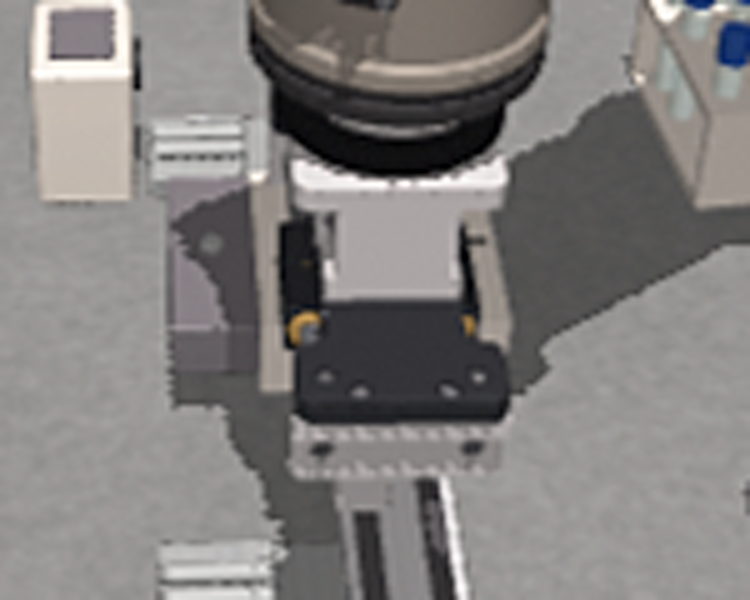

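```bash
python3 -m creep '[[0,[0.01,0,0.0005],0],[0,[0.01,0,0.0005],0],[0,[0.01,0,0.0005],0],[0,[0.008,0,0.0005],0],[0,[0.005,0,0],0],[0,[0.003,0,0],0],[0,[0.003,0,0],0],[0,[0.003,0,0],0],[0,[0.003,0,0],0]]'
python3 m.py; python3 tipz.py s5
```

```text
clock: 7.65
ee_pos: [0.5431, 0.0491, 0.0043]
tcp_rot: [-0.003, 0.802, -0.597, 0.008]
force: [-0.8, 2.3, -0.7]
grip_width: 0.003
t 7.65 e [0.54309519 0.04908132 0.00425924] rail x,y rel carriage start 0.017841464364857455 0.06395417063181995 tool shift to approach [-0.04607334  0.00304125  0.00379884] xang -73.38086604862107 want -73.2; Rz [ 0.01624895 -0.00460797 -0.99985736] F [-0.75317921  2.26931453 -0.6736764 ] Fy 2.3901517853947776 0.003393804760175374
0 [array([312.3, 239.2]), array([354.3, 238.2])] [array([324.1, 246.5]), array([331.8, 246.3])]
0.04 [array([312.7, 222.6]), array([356.1, 221.6])] [array([324.7, 232.4]), array([332.7, 232.2])]
0.045 [array([312.7, 220.4]), array([356.4, 219.5])] [array([324.8, 230.5]), array([332.9, 230.4])]
```

View pics/s5z.png

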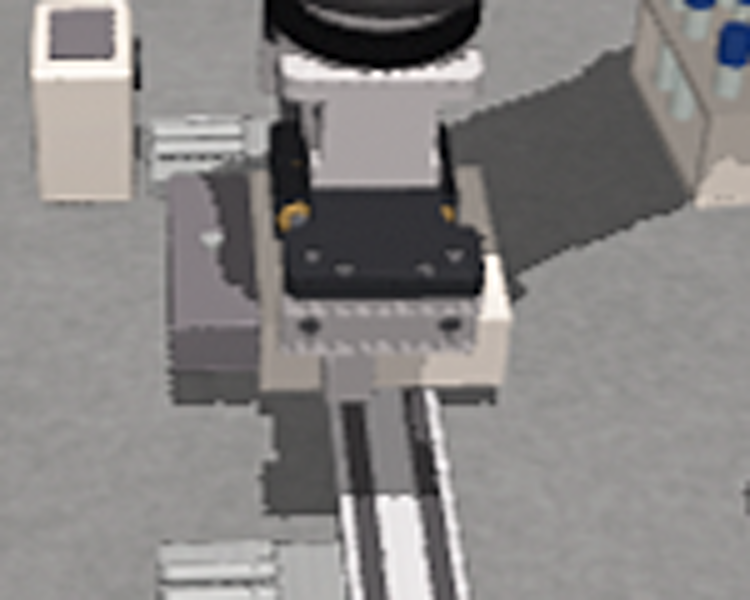

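Contact with the end face: 2.4 N at tool position 64 mm along the rail. That puts home at about −61 mm and the ridge at about −48 mm.

```bash
python3 -m creep '[[0,[0.003,0,0],0],[0,[0.004,0,0],0],[0,[0.005,0,0],0],[0,[0.006,0,0],0],[0,[0.006,0,0],0],[0,[0.006,0,0],0],[0,[0.006,0,0],0],[0,[0.006,0,0],0],[0,[0.006,0,0],0],[0,[0.005,0,0],0],[0,[0.004,0,0],0],[0,[0.003,0,0],0]]'
python3 m.py
```

```text
clock: 8.9
ee_pos: [0.5617, -0.0126, 0.0045]
tcp_rot: [-0.003, 0.802, -0.597, 0.008]
force: [0.2, 1.4, -1.0]
grip_width: 0.003
t 8.9 e [ 0.56174422 -0.01257847  0.00451812] rail x,y rel carriage start 0.017872899243236075 -0.0004641169700070509 tool shift to approach [-0.11049055  0.00315589  0.00358703] xang -73.31987282727619 want -73.2; Rz [ 0.01607167 -0.00355653 -0.99986452] F [ 0.23747273  1.42604178 -1.02696234] Fy 1.2965404321738925 0.0030945310609623933
```

```bash
python3 -m creep '[[0,[0.003,0,0],0],[0,[0.005,0,0],0],[0,[0.005,0,0],0],[0,[0.005,0,0],0],[0,[0.005,0,0],0],[0,[0.005,0,0],0],[0,[0.004,0,0],0],[0,[0.003,0,0],0],[0,[0.002,0,0],0],[0,[0.001,0,0],0]]'
python3 m.py; python3 tipz.py s6
python3 - <<'E'
from h import *
for n in('carriage_top','reader_stop'):
  for r in vision.place_of('side',n)[:1]:print(n,r,atz('side',r['at'],.052 if n[0]=='c' else 0))
E
```

```text
clock: 9.9
ee_pos: [0.5736, -0.0527, 0.0049]
tcp_rot: [-0.003, 0.802, -0.597, 0.008]
force: [1.1, 0.7, -0.8]
grip_width: 0.003
t 9.9 e [ 0.57364413 -0.05274348  0.00489871] rail x,y rel carriage start 0.01765595459611794 -0.04235432037476094 tool shift to approach [-0.15238323  0.00306943  0.00358059] xang -73.33618904298245 want -73.2; Rz [ 0.016054   -0.00392663 -0.99986342] F [ 1.10237253  0.68636083 -0.81481025] Fy 0.33844588916279256 0.003133177949003444
0 [array([309.7, 200.8]), array([347.8, 200.1])] [array([320.9, 212.2]), array([328. , 212.1])]
0.04 [array([310. , 184.5]), array([349.3, 183.9])] [array([321.4, 198.4]), array([328.7, 198.2])]
0.045 [array([310. , 182.5]), array([349.5, 181.8])] [array([321.5, 196.6]), array([328.8, 196.5])]
```

View pics/s6z.png

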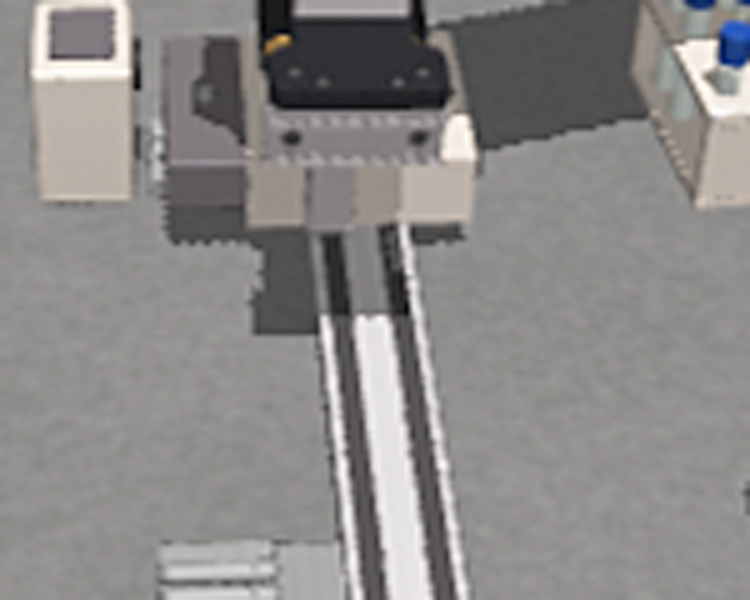

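```bash
cat > q.py <<'E'
from h import *
s=status.read_state();e=np.array(s['ee_pos']);t=np.radians(106.8);y=np.array([np.cos(t),np.sin(t),0]);x=np.array([y[1],-y[0],0])
print('y',round((e-[.5445,-.0173,0])@y*1000,2),'Fy',round(np.array(s['force'])@y,2),'Fx',round(np.array(s['force'])@x,2),'clk',s['clock'])
E
for i in 1; do :; done
python3 -m creep '[[0,[0.002,0,0],0],[0,[0.002,0,0],0]]' >/dev/null; python3 q.py
python3 -m creep '[[0,[0.0015,0,0],0]]' >/dev/null; python3 q.py
python3 -m creep '[[0,[0.0015,0,0],0]]' >/dev/null; python3 q.py
python3 -m creep '[[0,[0.0015,0,0],0]]' >/dev/null; python3 q.py
python3 -m creep '[[0,[0.0015,0,0],0]]' >/dev/null; python3 q.py
```

```text
y -45.81 Fy 1.07 Fx 0.85 clk 10.25
y -47.35 Fy 0.84 Fx 0.41 clk 10.35
y -48.32 Fy 8.09 Fx -0.63 clk 10.45
y -48.9 Fy 7.17 Fx -0.84 clk 10.55
y -49.47 Fy 5.2 Fx -0.86 clk 10.65
```

The ridge shows at −48 mm with 8 N, as predicted. I'll keep going in small steps until the force drops away.

```bash
python3 -m creep '[[0,[0.0015,0,0],0]]' >/dev/null; python3 q.py
python3 -m creep '[[0,[0.0015,0,0],0]]' >/dev/null; python3 q.py
python3 -m creep '[[0,[0.0015,0,0],0]]' >/dev/null; python3 q.py
python3 -m creep '[[0,[0.0015,0,0],0]]' >/dev/null; python3 q.py
```

```text
y -50.16 Fy 5.86 Fx -1.41 clk 10.75
y -51.02 Fy 4.46 Fx -0.62 clk 10.85
y -52.2 Fy 2.91 Fx -0.66 clk 10.95
y -53.73 Fy 2.98 Fx -0.52 clk 11.05
```

```bash
python3 -m creep '[[0,[0.001,0,0],0]]' >/dev/null; python3 q.py
python3 -m creep '[[0,[0.001,0,0],0]]' >/dev/null; python3 q.py; python3 tipz.py s7 >/dev/null
```

```text
y -55.23 Fy 0.37 Fx -0.37 clk 11.15
y -56.77 Fy -0.06 Fx -1.07 clk 11.25
```

View pics/s7z.png

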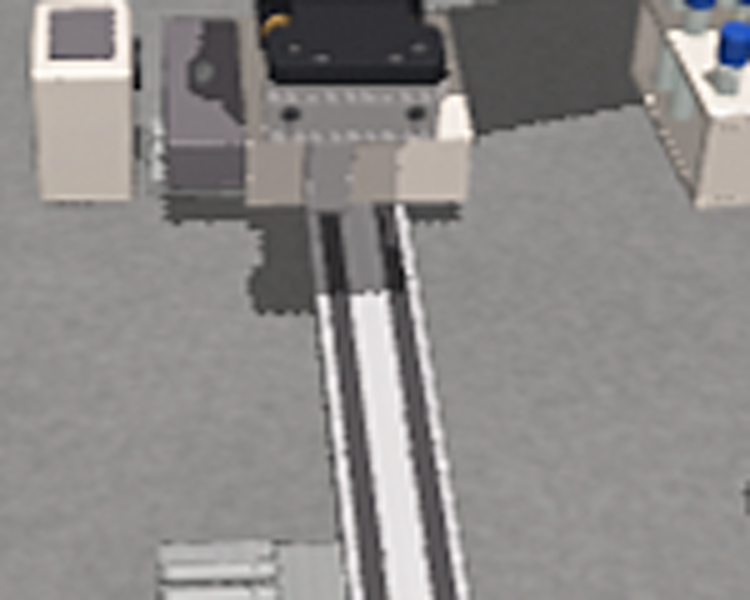

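The force is gone at −55 to −57 mm, so the carriage has jumped away from the finger. I'll retreat and check.

```bash
python3 -m creep '[[0,[-0.01,0,0],0],[0,[-0.03,0,0],0],[0,[-0.04,0,0],0],[0,[-0.04,0,0],0],[0,[-0.04,0,0],0],[0,[-0.03,0,-0.01],0],[0,[0,0,-0.03],0],[0,[0,0,-0.04],0],[0,[0,0,-0.04],0],[0,[0,0,-0.04],0],[0,[0,0,0],0]]'
python3 - <<'E'
from h import *
for n in('side','top'):snap(n,n+'8')
t=np.radians(106.8);y=np.array([np.cos(t),np.sin(t),0])
for c in('side','top'):
 for n in('carriage_top','reader_stop','reader_notch','jar'):
  for r in vision.place_of(c,n)[:1]:
   p=atz(c,r['at'],dict(carriage_top=.052,reader_stop=0,reader_notch=.018,jar=.034)[n]);print(c,n,r['score'],p,(p-[.5445,-.0173,0])@y)
im=cv2.imread('pics/side8.png');cv2.imwrite('pics/side8z.png',cv2.resize(im[110:230,260:410],(750,600),interpolation=cv2.INTER_CUBIC))
im=cv2.imread('pics/top8.png');cv2.imwrite('pics/top8z.png',cv2.resize(im[100:250,290:460],(680,600),interpolation=cv2.INTER_CUBIC))
E
```

```text
clock: 12.4
ee_pos: [0.514, 0.1277, 0.1691]
tcp_rot: [-0.003, 0.804, -0.594, 0.005]
force: [-0.1, 0.1, -0.2]
grip_width: 0.005
side carriage_top 0.71 [ 0.58184948 -0.13118716  0.052     ] -0.11982158295770858
side reader_stop 0.51 [0.50481851 0.12314377 0.        ] 0.14591877435708717
side reader_notch 0.61 [ 0.64267293 -0.11657141  0.018     ] -0.12340955329805132
side jar 0.5 [ 0.58419454 -0.15426114  0.034     ] -0.14258855096349407
top carriage_top 0.72 [ 0.57632713 -0.13314401  0.052     ] -0.12009877789842577
top reader_stop 0.58 [ 0.65257032 -0.11286298  0.        ] -0.12272006138946244
top reader_notch 0.81 [ 0.65130149 -0.11784763  0.018     ] -0.12712522874837692
top jar 0.72 [ 0.58311562 -0.13064341  0.034     ] -0.11966699934143102
```

View pics/top8z.png

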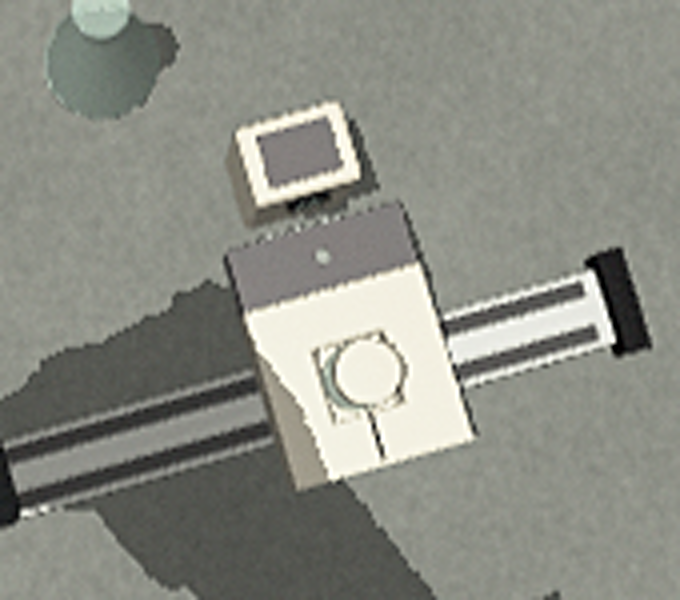

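View pics/side8.png

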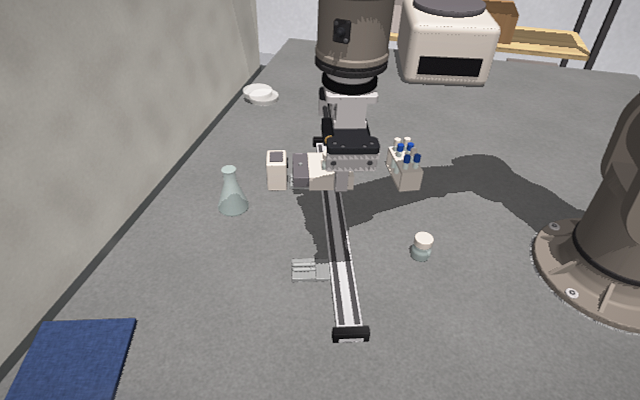

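Run:
```python
from h import *
t=np.radians(106.8);y=np.array([np.cos(t),np.sin(t),0])
z=lambda u,v,h:atz('top',(290+u/4,100+v/4),h)
p=z(322,257,.052);C=[z(*q,.052) for q in((244,311),(420,261),(475,438),(299,489))];m=sum(C)/4
print(p,m,'travel plunger',(p-[.60978,.00331,.052])@y,'centre',(m-[.54452,-.01732,.052])@y,'notch left',(np.array([.64774,-.11639,.018])-m)@y)
print(status.read_state()['force'])
```

```text
[ 0.64598262 -0.11566513  0.052     ] [ 0.58203267 -0.13637374  0.052     ] travel plunger -0.12436091564225386 centre -0.12481481713006749 notch left 0.00013931242895725074
[-0.19384456  0.05359899  1.29672998]
```

```bash
python3 -c "
from h import *
print(status.read_state()['clock']);print(workorder.sign_off())"
```

```text
12.9
the job is handed in; nothing more can be done
None
```

The sample carriage is in the reader stop's notch and the hand is clear of everything. I handed the job in at 12.9 s.

**The push:** I pushed the carriage's +y end face with the closed fingertips towards rail −y. Resistance rose to about 8 N at the first ridge and faded to nothing. The carriage then jumped the last 4–5 mm home by itself. I drew the hand straight back and raised it.

**Last checks:**
- **Carriage position:** the top view puts the carriage centre within about 0.2 mm of the notch, after 124.8 mm of travel against 124.8–125.6 mm expected. That is within the calibration's 2 mm. The plunger head gave 124.4 mm of travel.
- **Other things:** the jar is upright in its pocket. The flask, spare jar and tube rack stand where they were in the pictures. The hand touches nothing.

**What disagreed:**
- **Tool height:** in the side camera, the gripper stood about 45 mm higher than the reported pose. My first approach therefore passed over the carriage top without touching it and stopped about 18 mm short of the jar. I backed out, went lower by the picture and then pushed.
- **Network reports:** the last place reports scattered. They put the carriage centre about 5 mm short of home. The side camera took the parking stop for the reader stop. I relied instead on the carriage corners read from the picture and on the force drop.

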